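# Ease the rose nail tip out of its spring clip

### The arm

A 7-joint arm with a two-finger parallel gripper is mounted at the origin on the work surface. World frame = base frame: x ahead of the robot, y to its left, z up, the work surface at z = 0. Lengths are in m, angles in rad, forces in N, time in s.
With the tool pointing down it reaches from about 0.425 to 0.875 m from the base axis. Payload 8.4 kg.
Tool frame: the origin (TCP) lies midway between the tips of the shut fingers; the grasp point (between the pads) lies 19 mm behind it (env.tcp_to_grasp is the distance from the TCP to the grasp point, in m); z points along the fingers, y is the line along which they close (so a half turn about z gives the same grasp; the last joint's range is limited). The gripper opens to 85 mm and grips with 20 to 120 N. Pads are 22 mm wide; open, the fingers measure 114 mm over their backs; the gripper's body (76 mm by 85 mm) begins 54 mm behind the grasp point. The pads swing forward as they close: fully open they stand 13 mm farther back than shut.
Start: joints at [1.059, 0.333, 0.04, 1.465, -0.013, 1.343, -0.059], TCP at [0.261, -0.595, 0.207] pointing down, gripper open.
Joint ranges: [-2.58, 2.58], [-0.38, 2.09], [-1.3, 1.39], [0.25, 2.4], [-1.5, 4.64], [0.08, 2.09], [-2.65, 2.65]. Speed limits (rad/s): [2.22, 2.22, 2.79, 2.79, 3.14, 3.14, 3.14].

### API

Orientations are given as a rotation vector (axis times angle).
In Python, from station import env gives the robot as it stands.
- The arm moves only by the tool jog_arm, never from a script. Its argument "motion" is a list of rows, each a list of 7 numbers: the opening in per cent of the stroke, from 0 (shut) to 100 (fully open), then the shift along the tool's x, y, z in m, then the turn, a rotation vector about the tool's x, y, z in rad. A call has 1 to 12 rows; each row shifts and turns the commanded pose from where the row before left it, along the tool's axes as they then stand; what a row does not reach is not made up. A row lasts 1/8 s, in which the tool goes at most 62.5 mm and 10.7 degrees, less where a joint would pass 70% of its speed; a pose out of reach is approached as far as the arm can. A call with a gripper value outside its range is refused whole. The fingers move at their own pace and stop on an object; "squeeze" is the grip in N (left out, the last holds). Time passes only in rows, so rows that do not move let the fingers close. It gives the time, the measured TCP pose, the force, the opening and the grip force at its end, in the units of the state.
- env.state(): the state, without advancing time (a new reading comes with each control period).
- env.snapshot(name): name is "scene" or "top" or "wrist"; returns a dict with "image" (400x640x3 uint8, red, green, blue), "range_z" (400x640 float32, m along the optical axis (not along the pixel's ray), 0 where there is no reading), "intrinsics" (3x3 intrinsics, pixels), "cam_to_world" (4x4, takes a point from camera to world coordinates). Camera axes: x right, y down, z forward; pixel columns grow to the right and rows downward; lengths in m; the calibration is good to about 2 mm. The wrist camera is an equidistant fisheye: a pixel r from the principal point sees the ray r / f radians off the axis. A picture is of the moment at which its call begins.
- env.hand_in(): hands the job in; it is judged then, once.
The state is a dict: "time_s": time; "qpos": joint angles; "qvel": joint speeds; "effort": joint torques, N m; "ee_pos": TCP position; "tool_rot": TCP orientation; "wrist_force": force on the tool from outside, world axes, zero at the start; "ft_torque": the same for the moment, N m; "grip_width": opening from 0.0 (shut) to 1.0 (fully open); "finger_force": force on a finger pad.
Only numpy, scipy, OpenCV 4.12 (cv2) and the standard library are available. Lean on these libraries where they do the work, as an engineer would, in place of code of your own. Each camera call takes 0.05 s, during which the arm holds its last target. There are 200 camera calls.

### The job

Drop the rose nail tip into its own stand's tray: press the rose thumb grip of that clip stand well down so that the clip opens wide, then let the grip come up slowly under your fingers, taking a second or more, until the clip is fully shut, and never let it snap back. Leave the clip with the teal nail tip shut.

Things in the scene. Friction and masses are not known exactly. Their poses are not given: they have to be found in the camera images.
- stand_rose: Steel clip stand, fixed. Origin under the clip's hinge, on the sill; z up. Thumb grip: rose roller, 18 mm thick, 40 long (along y), the stand's highest part; at the start its centre is at x -75, y 0, z 102 mm (top at 111). Hinge along y at z 90; post up to z 75, x -40 to 0. Open tray under the nail tip: x -21 to 65, y -32 to 32, floor z 8, rim z 23 mm. Foot x -65 to 70, y +-40.
- clip_rose (a joint): Opening of the rose clip, rad. 0: gripping the nail tip (start). Grows as the roller is pushed down: 0.3 (wide open) = 23 mm, 0.4 = 30 mm, stop 0.5 = 37 mm. -0.11: fully shut, empty, the roller 8 mm higher than at the start (top at z 119 mm). Sprung shut: 3 N on the roller at first, 7 N at the stop; let go, it snaps back at once. The tip falls out by itself as the clip opens.
- tip_rose_center (a point): Centre of the rose false nail tip, 4 mm thick, 18 mm wide, 34 mm long, 10 to 14 g. At the start it hangs upright in the rose stand's clip, centre 50 mm above the sill.
- clip_teal (a joint): Opening angle of the clip of the other stand, alike but with a teal thumb grip and a teal nail tip in its clip. 0 at the start; to be left shut.
Not all that is in view belongs to the job. Leave any orange look-alike of the stand_rose alone. Leave any blue look-alike of the part that bears clip_teal alone.

How it is judged:
By the outcome, as a careful person would: the job done as asked, in the order asked, and still so for the second after the job is handed in, with the robot touching nothing.
It also fails if it takes over 32 s, if anything falls off the work surface, if the arm or the gripper's body presses on something with over 40 N, if the wrist force passes 120 N, or if a joint passes its speed limit or range.

## Working session

There is one attempt and no reset: what is moved stays moved. The work goes in short steps, Python scripts to look and compute and a tool call to move; the robot and the scene stay as the last step left them, time stands still between calls to the robot, and variables do not carry over. Pictures are saved under pics/ and viewed, at most 10 in all, crops included, and the job is handed in when it is done.

Besides the shell and the picture viewer there is one more tool, called as name(argument=value, ...) on one line, values as JSON. jog_arm: Moves the arm, as the interface text tells. Its arguments: {"type":"object","properties":{"motion":{"type":"array"},"squeeze":{"type":"number"}},"required":["motion"]}

```bash
mkdir -p pics; cat > h.py <<'E'
import numpy as np,cv2
from station import env
def snap(n,save=None):
    s=env.snapshot(n)
    if save: cv2.imwrite('pics/'+save,s['image'][:,:,::-1])
    return s
def world(s,u,v):
    K=s['intrinsics'];z=s['range_z'][v,u]
    p=np.stack([(u-K[0,2])/K[0,0]*z,(v-K[1,2])/K[1,1]*z,z,np.ones_like(z)])
    return (s['cam_to_world']@p)[:3].T
E
python3 - <<'E'
from h import *
for n in('scene','top'):
    s=snap(n,n+'1.png'); np.savez('pics/'+n+'1.npz',**s)
    print(n,s['intrinsics'],s['cam_to_world'])
st=env.state();print(st)
E
```

```text
scene [[506.99574922   0.         316.83310157]
 [  0.         506.99574922 197.67786405]
 [  0.           0.           1.        ]] [[ 0.74630294  0.35325695 -0.56412893  1.07801905]
 [ 0.66544299 -0.41476926  0.62060623 -0.65935348]
 [-0.01474988 -0.83855589 -0.54461588  0.62430416]
 [ 0.          0.          0.          1.        ]]
top [[443.92454682   0.         319.18022361]
 [  0.         443.92454682 193.69730698]
 [  0.           0.           1.        ]] [[ 7.20174505e-02 -9.69268889e-01  2.35226079e-01  3.67063207e-01]
 [-9.97403220e-01 -6.98555861e-02  1.75218273e-02 -6.81617714e-02]
 [-5.51506422e-04 -2.35877126e-01 -9.71782731e-01  9.17419924e-01]
 [ 0.00000000e+00  0.00000000e+00  0.00000000e+00  1.00000000e+00]]
{'time_s': 0.1, 'qpos': array([ 1.05879526,  0.33384675,  0.03983749,  1.46617621, -0.01339688,
        1.34326219, -0.05850048]), 'qvel': array([ 0.00032609, -0.0013881 ,  0.0011023 , -0.00051974, -0.00088649,
        0.00046479, -0.00095611]), 'effort': array([ 3.85592080e-03, -6.60023761e+01,  1.37061048e+00, -4.06473792e+01,
        1.70931785e-02,  9.05060529e-03, -2.05410277e-05]), 'ee_pos': array([ 0.26058675, -0.59500683,  0.20590875]), 'tool_rot': array([-3.07355903e+00, -6.43578703e-01,  5.92107210e-04]), 'wrist_force': array([-0.39307993,  0.2051434 , -0.32722922]), 'ft_torque': array([0.04920578, 0.03384422, 0.0309493 ]), 'finger_force': 0.0, 'grip_width': 0.9993891432297123}
```

View pics/scene1.png

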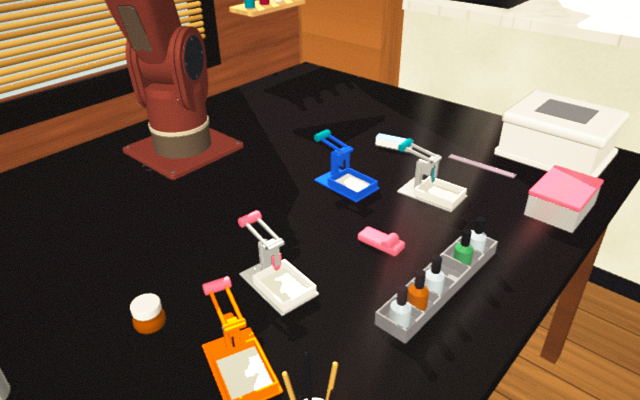

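View pics/top1.png

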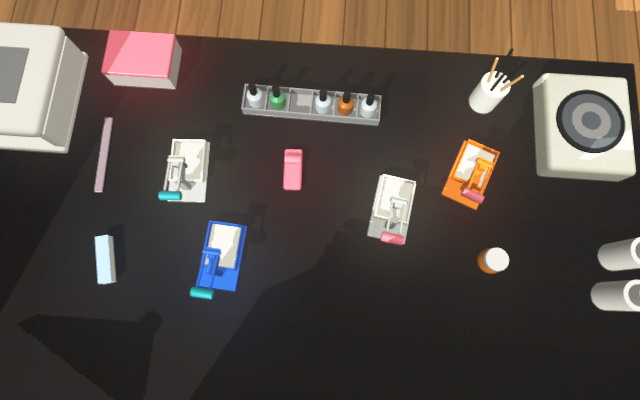

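Rose candidates in the top view: the grey stand with its roller at (393,238), and the orange stand with its roller at (473,196). The orange one is the look-alike to leave alone. The grey steel stand fits the description, at scene (250,219). I'll measure it and confirm in a crop.

```bash
python3 - <<'E'
from h import *
S={n:dict(np.load(f'pics/{n}1.npz')) for n in('scene','top')}
for n,(x0,y0,x1,y1) in {'top':(375,225,412,250),'scene':(232,205,268,232)}.items():
    s=S[n];h=cv2.cvtColor(s['image'],cv2.COLOR_RGB2HSV)
    m=((h[...,0]>165)|(h[...,0]<5))&(h[...,1]>90)&(h[...,2]>70)
    M=np.zeros_like(m);M[y0:y1,x0:x1]=m[y0:y1,x0:x1]
    v,u=np.nonzero(M);p=world(s,u,v);p=p[s['range_z'][v,u]>0]
    c=cv2.minAreaRect(np.c_[u,v].astype(np.float32));print(n,len(u),c,'med',np.median(p,0).round(4),'ptp',np.percentile(p,[3,97],0).round(4))
    pc=p[:,:2]-p[:,:2].mean(0);w=np.linalg.svd(pc,full_matrices=False)[2][0];print(' axis',w,np.ptp(pc@w), 'mid',(p[:,:2].mean(0)+w*((pc@w).max()+(pc@w).min())/2).round(4))
    # ray of rect centre onto z=.102
    K=s['intrinsics'];T=s['cam_to_world'];d=T[:3,:3]@np.array([(c[0][0]-K[0,2])/K[0,0],(c[0][1]-K[1,2])/K[1,1],1]);t=(.105-T[2,3])/d[2];print(' ray z.105',(T[:3,3]+t*d).round(4))
# tray: light low-saturation points at z 5..30 near stand, top view
s=S['top'];v,u=np.mgrid[165:255,360:425];v=v.ravel();u=u.ravel();p=world(s,u,v)
g=(p[:,2]>.017)&(p[:,2]<.03);r=cv2.minAreaRect(p[g,:2].astype(np.float32));print('rim',g.sum(),r)
for z in((.004,.012),(.07,.14)):
    g=(p[:,2]>z[0])&(p[:,2]<z[1]);print(z,g.sum(),p[g].mean(0).round(3))
a=cv2.resize(S['scene']['image'][190:400,190:330],None,fx=2.8,fy=2.8);b=cv2.resize(S['top']['image'][120:260,350:510],(400,588-238))
b=cv2.copyMakeBorder(b,0,a.shape[0]-b.shape[0],0,0,cv2.BORDER_CONSTANT)
cv2.imwrite('pics/crop1.png',np.hstack([a,b])[...,::-1])
E
```

```text
top 161 ((391.51177978515625, 238.44705200195312), (22.235374450683594, 9.761872291564941), 12.528807640075684) med [ 0.4895 -0.1969  0.1082] ptp [[ 0.4811 -0.2114 -0.0019]
 [ 0.4987 -0.1743  0.1114]]
 axis [-0.21243787 -0.97717458] 0.05178530277123784 mid [ 0.489  -0.1991]
 ray z.105 [ 0.4888 -0.1922  0.105 ]
scene 218 ((249.25733947753906, 218.47994995117188), (11.35749340057373, 25.071067810058594), 64.98310089111328) med [ 0.4943 -0.197   0.1058] ptp [[ 0.3594 -0.2144 -0.0008]
 [ 0.5011 -0.0747  0.1117]]
 axis [ 0.75080805 -0.66052045] 0.19790611264653096 mid [ 0.4286 -0.142 ]
 ray z.105 [ 0.4939 -0.196   0.105 ]
rim 258 ((0.5788077116012573, -0.20831523835659027), (0.07084698230028152, 0.10878067463636398), 80.5656509399414)
(0.004, 0.012) 1163 [ 0.58  -0.203  0.007]
(0.07, 0.14) 646 [ 0.526 -0.199  0.095]
```

View pics/crop1.png

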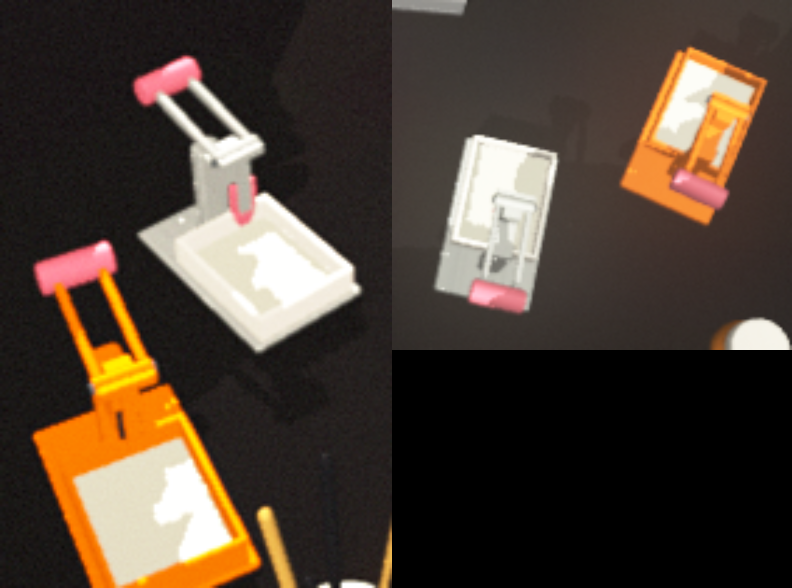

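The crop confirms it: the grey steel stand has the rose roller (crop (168,80)) and the rose tip in its clip. The orange stand is the look-alike. The roller is near (0.490, -0.196) with its top at about 0.111, which matches the given height.

jog_arm(motion=[[0,0.031,-0.023,0,0,0,0],[0,0.031,-0.023,0,0,0,0],[0,0.031,-0.023,0,0,0,0],[0,0.031,-0.023,0,0,0,0],[0,0.031,-0.023,0,0,0,0],[0,0.031,-0.023,0,0,0,0],[0,0.031,-0.023,0,0,0,0],[0,0.031,-0.023,0,0,0,0],[0,0.031,-0.023,0,0,0,0],[0,0.031,-0.023,0,0,0,0],[0,0.031,-0.023,0,0,0,0],[0,0.031,-0.023,0,0,0,0]])

```text
time_s: 1.6
ee_pos: [0.4911, -0.1922, 0.2065]
tool_rot: [-3.075, -0.644, 0.001]
wrist_force: [-0.3, -0.2, 0.2]
grip_width: -0.0
finger_force: 0.0
```

jog_arm(motion=[[0,0,0,0,0,0,0.12],[0,0,0,0,0,0,0.12],[0,0,0,0,0,0,0.12],[0,0,0,0,0,0,0.12],[0,0,0,0,0,0,0.12],[0,0,0,0,0,0,0],[0,0,0,0,0,0,0]])

```text
time_s: 2.48
ee_pos: [0.4907, -0.1933, 0.2065]
tool_rot: [-3.128, 0.29, 0.001]
wrist_force: [-1.5, 0.3, 0.3]
grip_width: 0.002
finger_force: 0.0
```

```bash
python3 - <<'E'
from h import *
from scipy.spatial.transform import Rotation as R
s=snap('scene');w=snap('wrist','wrist2.png');st=env.state()
cv2.imwrite('pics/scene2.png',cv2.resize(s['image'][130:330,150:350],(600,600))[...,::-1])
print(st['time_s'],st['ee_pos'],st['wrist_force'],st['grip_width']);M=R.from_rotvec(st['tool_rot']).as_matrix();print(M.round(3))
d=np.array([.491,-.196,.2])-st['ee_pos'];print('tool shift',(M.T@d).round(4))
print(w['intrinsics'],w['cam_to_world'].round(3))
E
```

```text
2.575 [ 0.49073878 -0.19332329  0.20664675] [ 0.21227079 -0.86054439 -0.26729519] 0.0019681232663624967
[[ 0.983 -0.184 -0.   ]
 [-0.184 -0.983  0.   ]
 [-0.    -0.    -1.   ]]
tool shift [0.0008 0.0026 0.0066]
[[309.70691629   0.         315.09735328]
 [  0.         309.70691629 202.20268827]
 [  0.           0.           1.        ]] [[-0.184 -0.941 -0.284  0.563]
 [-0.983  0.176  0.054 -0.207]
 [-0.001  0.289 -0.957  0.374]
 [ 0.     0.     0.     1.   ]]
```

View pics/wrist2.png

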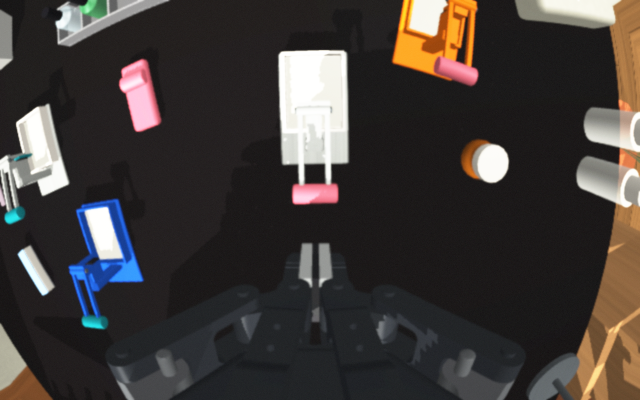

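The roller at (315,194) is centred on the fingers and parallel to them. Casting its ray gives (0.491, -0.193), straight below the TCP. Next I press.

jog_arm(motion=[[0,0,0,0.03,0,0,0],[0,0,0,0.03,0,0,0],[0,0,0,0.02,0,0,0],[0,0,0,0.008,0,0,0],[0,0,0,0.006,0,0,0],[0,0,0,0.006,0,0,0],[0,0,0,0.006,0,0,0],[0,0,0,0.006,0,0,0],[0,0,0,0.006,0,0,0],[0,0,0,0.005,0,0,0],[0,0,0,0.003,0,0,0],[0,0,0,0,0,0,0]])

```text
time_s: 4.08
ee_pos: [0.4906, -0.1933, 0.0807]
tool_rot: [-3.128, 0.294, 0.001]
wrist_force: [-2.5, 0.0, 4.1]
grip_width: -0.0
finger_force: 1.8
```

jog_arm(motion=[[0,0,0,0,0,0,0],[0,0,0,0,0,0,0]])

```text
time_s: 4.32
ee_pos: [0.4908, -0.1934, 0.0809]
tool_rot: [3.128, -0.294, 0.0]
wrist_force: [-5.0, 0.4, 3.5]
grip_width: 0.001
finger_force: 1.9
```

```bash
python3 - <<'E'
from h import *
s=snap('scene');w=snap('wrist');st=env.state()
a=cv2.resize(s['image'][180:330,190:340],(400,400));b=cv2.resize(w['image'][20:270,190:440],(400,400))
cv2.imwrite('pics/c3.png',np.hstack([a,b])[...,::-1])
print(st['time_s'],st['ee_pos'],st['wrist_force'])
E
```

```text
4.425 [ 0.49081297 -0.19337522  0.0808602 ] [-2.98022599  0.04400438  3.70596772]
```

View pics/c3.png

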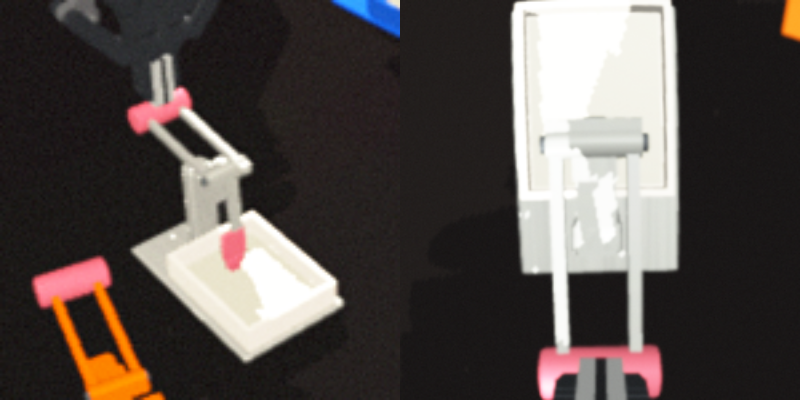

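The scene shows the tip lower, at crop (233,250), but the roller at (160,108) may not be depressed as far as expected. I'll measure the roller and lever heights.

```bash
python3 - <<'E'
from h import *
s0=dict(np.load('pics/scene1.npz'));s=snap('scene');t=snap('top')
for n,q,(x0,y0,x1,y1) in(('before',s0,(228,200,275,240)),('now',s,(228,200,275,245)),('tip before',s0,(262,245,290,285)),('tip now',s,(262,245,290,295)),('top now',t,(375,220,415,260))):
    h=cv2.cvtColor(q['image'],cv2.COLOR_RGB2HSV);m=((h[...,0]>165)|(h[...,0]<5))&(h[...,1]>90)&(h[...,2]>70)
    M=np.zeros_like(m);M[y0:y1,x0:x1]=m[y0:y1,x0:x1];v,u=np.nonzero(M);p=world(q,u,v);print(n,len(u),u.mean(),v.mean(),np.median(p,0).round(4),np.percentile(p,[10,90],0).round(4).tolist())
# profile along lever: points with z>.05 near the stand, now
ex=np.array([.983,-.184]);ey=np.array([.184,.983]);O=np.array([.491,-.193])+.075*ex
for n,q in(('b',s0),('n',s)):
    v,u=np.mgrid[195:320,225:330];p=world(q,u.ravel(),v.ravel());d=p[:,:2]-O;x=d@ex;y=d@ey
    for a in range(-95,30,10):
        g=(x>a/1e3)&(x<(a+10)/1e3)&(abs(y)<.024)&(p[:,2]>.03)&(p[:,2]<.125)
        if g.any():print(n,a,g.sum(),np.percentile(p[g,2],[10,50,95]).round(3))
cv2.imwrite('pics/c4.png',cv2.resize(s['image'][200:300,220:340],None,fx=6,fy=6,interpolation=cv2.INTER_CUBIC)[...,::-1])
E
```

```text
before 218 248.38532110091742 218.80275229357798 [ 0.4944 -0.1971  0.1058] [[0.3859, -0.2131, 0.0004], [0.4997, -0.1073, 0.1108]]
now 197 248.0253807106599 221.86294416243655 [ 0.4942 -0.1986  0.0994] [[0.3948, -0.2127, 0.0007], [0.4991, -0.1187, 0.1044]]
tip before 68 276.1029411764706 261.7647058823529 [ 0.5675 -0.2084  0.0503] [[0.5222, -0.2134, 0.002], [0.5695, -0.1525, 0.0649]]
tip now 106 277.1698113207547 272.70754716981133 [ 0.5684 -0.2061  0.0295] [[0.5669, -0.2129, 0.0165], [0.5703, -0.1994, 0.0394]]
top now 42 392.2142857142857 246.52380952380952 [ 0.421  -0.1401  0.4834] [[0.4078, -0.1849, -0.0011], [0.4963, -0.1278, 0.5608]]
b -85 37 [0.1   0.111 0.112]
b -75 179 [0.101 0.107 0.112]
b -65 34 [0.099 0.102 0.105]
b -55 31 [0.097 0.1   0.103]
b -45 68 [0.044 0.095 0.1  ]
b -35 142 [0.035 0.064 0.098]
b -25 78 [0.054 0.091 0.097]
b -15 90 [0.056 0.091 0.095]
b -5 193 [0.041 0.071 0.096]
b 5 143 [0.054 0.081 0.094]
n -85 43 [0.095 0.105 0.124]
n -75 215 [0.095 0.102 0.122]
n -65 67 [0.096 0.112 0.124]
n -55 34 [0.093 0.096 0.099]
n -45 74 [0.044 0.092 0.098]
n -35 134 [0.034 0.06  0.096]
n -25 70 [0.055 0.076 0.095]
n -15 84 [0.056 0.091 0.095]
n -5 197 [0.035 0.067 0.095]
n 5 155 [0.055 0.08  0.094]
```

View pics/c4.png

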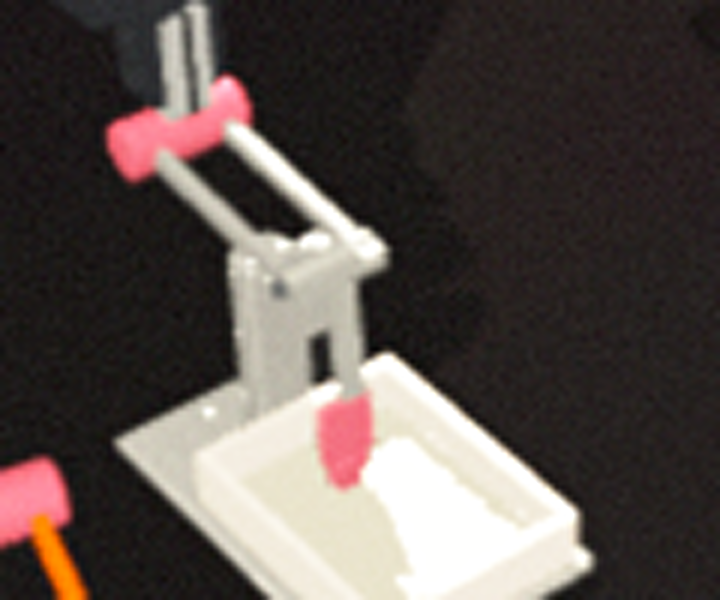

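```bash
python3 - <<'E'
from h import *
def fish(w,u,v):
    K=w['intrinsics'];a=(u-K[0,2])/K[0,0];b=(v-K[1,2])/K[1,1];r=np.hypot(a,b)+1e-9
    z=w['range_z'][v,u];k=np.tan(r)/r*z;return (w['cam_to_world']@np.stack([a*k,b*k,z,np.ones_like(z)]))[:3].T
w=snap('wrist');st=env.state();print(st['time_s'],st['ee_pos'],st['wrist_force'])
for u in(305,311,322):
    for v in range(225,300,6):
        p=fish(w,np.array([u]),np.array([v]))[0];print(u,v,p.round(3),w['image'][v,u])
s=snap('scene')
print('scene finger')
for u in(250,253):
  for v in range(196,232,3):
    print(u,v,world(s,np.array([u]),np.array([v]))[0].round(3),s['image'][v,u])
cv2.imwrite('pics/c5.png',cv2.resize(w['image'][210:330,230:400],None,fx=4.5,fy=4.5,interpolation=cv2.INTER_CUBIC)[...,::-1])
E
```

```text
4.575 [ 0.49081086 -0.19342127  0.08079654] [-2.96971243 -0.03296283  3.27514806]
305 225 [ 0.471 -0.181 -0.   ] [26 24 22]
305 231 [ 0.466 -0.18  -0.001] [24 22 22]
305 237 [ 0.5   -0.19   0.095] [156  69  81]
305 243 [ 0.503 -0.191  0.111] [196 130 137]
305 249 [ 0.503 -0.191  0.116] [148 149 148]
305 255 [ 0.503 -0.191  0.124] [149 150 148]
305 261 [ 0.502 -0.191  0.128] [149 152 149]
305 267 [ 0.502 -0.191  0.133] [148 150 147]
305 273 [ 0.502 -0.191  0.139] [149 151 148]
305 279 [ 0.502 -0.191  0.142] [185 188 185]
305 285 [ 0.503 -0.192  0.149] [36 38 41]
305 291 [ 0.504 -0.192  0.154] [34 38 38]
305 297 [ 0.504 -0.192  0.158] [32 35 37]
311 225 [ 0.47  -0.186  0.   ] [27 25 23]
311 231 [ 0.465 -0.185 -0.001] [27 25 26]
311 237 [ 0.499 -0.193  0.095] [161  73  85]
311 243 [ 0.502 -0.193  0.109] [189 120 126]
311 249 [ 0.502 -0.194  0.117] [129 131 128]
311 255 [ 0.502 -0.194  0.122] [127 128 126]
311 261 [ 0.502 -0.194  0.128] [127 129 126]
311 267 [ 0.503 -0.194  0.135] [107 109 108]
311 273 [ 0.502 -0.194  0.139] [107 109 108]
311 279 [ 0.502 -0.194  0.143] [140 141 140]
311 
[... 1066 characters left out ...]
 [ 0.495 -0.196  0.102] [254 143 155]
250 223 [ 0.497 -0.198  0.098] [250 123 140]
250 226 [ 0.397 -0.12  -0.   ] [155  92  91]
250 229 [ 0.513 -0.212  0.1  ] [210 205 189]
253 196 [ 0.503 -0.19   0.153] [48 48 48]
253 199 [ 0.503 -0.191  0.147] [43 46 47]
253 202 [ 0.5   -0.189  0.139] [205 201 190]
253 205 [ 0.5   -0.189  0.133] [203 197 186]
253 208 [ 0.502 -0.192  0.129] [202 197 189]
253 211 [ 0.501 -0.192  0.122] [194 190 178]
253 214 [ 0.501 -0.192  0.116] [181 180 169]
253 217 [ 0.502 -0.194  0.111] [164 159 151]
253 220 [ 0.499 -0.192  0.102] [254 135 152]
253 223 [ 0.499 -0.193  0.096] [243 107 125]
253 226 [ 0.403 -0.116  0.001] [38 26 25]
253 229 [ 0.41  -0.122 -0.   ] [74 70 63]
```

View pics/c5.png

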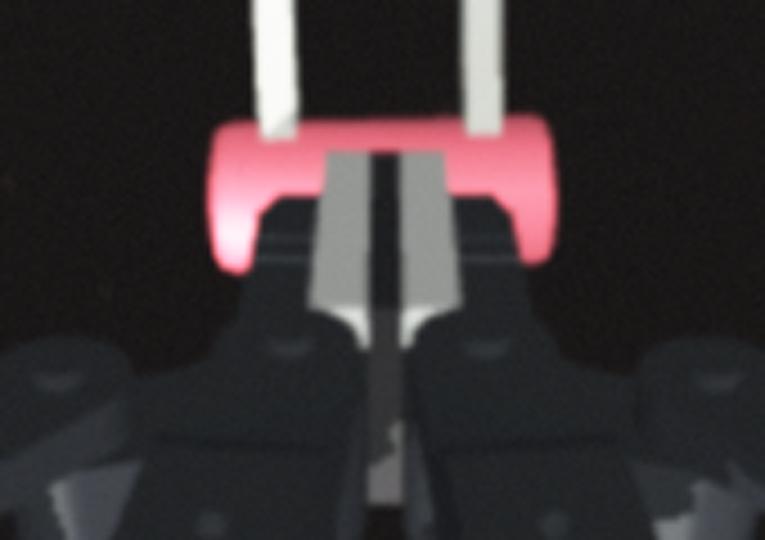

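The wrist depth shows the fingertips resting on the roller at z of about 0.106, so the real tips are about 25 mm above the TCP reading. The clip is only about 7 mm down, which agrees with the force of about 3.5 N. I'll press 24 mm further.

jog_arm(motion=[[0,0,0,0.004,0,0,0],[0,0,0,0.004,0,0,0],[0,0,0,0.004,0,0,0],[0,0,0,0.004,0,0,0],[0,0,0,0,0,0,0]])

```text
time_s: 5.25
ee_pos: [0.4906, -0.1933, 0.0644]
tool_rot: [-3.128, 0.294, 0.001]
wrist_force: [-3.1, -0.1, 5.0]
grip_width: 0.004
finger_force: 2.3
```

jog_arm(motion=[[0,0,0,0.004,0,0,0],[0,0,0,0.004,0,0,0],[0,0,0,0,0,0,0],[0,0,0,0,0,0,0]])

```text
time_s: 5.75
ee_pos: [0.4914, -0.1935, 0.0572]
tool_rot: [3.128, -0.294, 0.002]
wrist_force: [-1.8, 0.2, 5.4]
grip_width: 0.002
finger_force: 2.7
```

```bash
python3 - <<'E'
from h import *
s=snap('scene');w=snap('wrist');st=env.state()
print(st['time_s'],st['ee_pos'],st['wrist_force'])
for n,q,(x0,y0,x1,y1) in(('roller',s,(228,205,275,255)),('tip',s,(262,255,310,305))):
    h=cv2.cvtColor(q['image'],cv2.COLOR_RGB2HSV);m=((h[...,0]>165)|(h[...,0]<5))&(h[...,1]>90)&(h[...,2]>70)
    M=np.zeros_like(m);M[y0:y1,x0:x1]=m[y0:y1,x0:x1];v,u=np.nonzero(M);p=world(q,u,v);p=p[p[:,2]>.005];print(n,len(p),u.mean(),v.mean(),np.median(p,0).round(4),np.percentile(p,[10,95],0).round(4).tolist())
a=cv2.resize(s['image'][200:300,220:320],(400,400));b=cv2.resize(w['image'][70:320,190:440],(400,400))
cv2.imwrite('pics/c6.png',np.hstack([a,b])[...,::-1])
E
```

```text
5.85 [ 0.49139716 -0.19346074  0.05723102] [-1.73391817  0.31680464  4.67672289]
roller 154 249.68648648648647 232.57297297297296 [ 0.4969 -0.2014  0.0781] [[0.4882, -0.2137, 0.0706], [0.5013, -0.1776, 0.0824]]
tip 101 277.019801980198 273.0 [ 0.5682 -0.206   0.0279] [[0.5663, -0.212, 0.0156], [0.5703, -0.1987, 0.0402]]
```

View pics/c6.png

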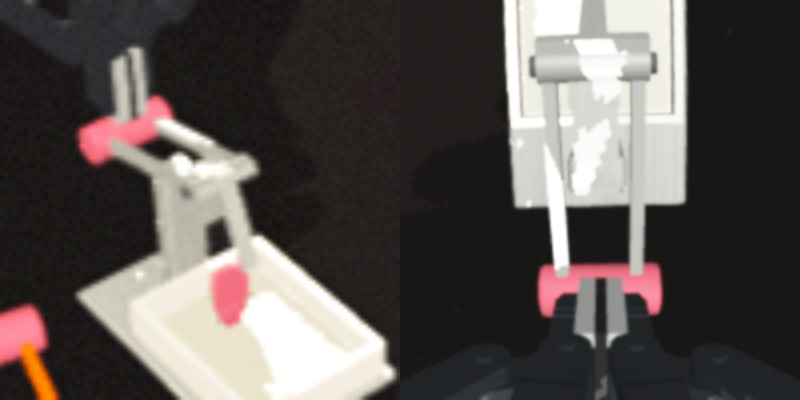

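The roller is down about 28 mm (0.37 rad), the clip is wide open, and the tip has fallen into the tray at crop (230,295). Now I let the grip up slowly, at 16 mm/s.

jog_arm(motion=[[0,0,0,-0.002,0,0,0],[0,0,0,-0.002,0,0,0],[0,0,0,-0.002,0,0,0],[0,0,0,-0.002,0,0,0],[0,0,0,-0.002,0,0,0],[0,0,0,-0.002,0,0,0],[0,0,0,-0.002,0,0,0],[0,0,0,-0.002,0,0,0],[0,0,0,-0.002,0,0,0],[0,0,0,-0.002,0,0,0],[0,0,0,-0.002,0,0,0],[0,0,0,-0.002,0,0,0]])

```text
time_s: 7.35
ee_pos: [0.4908, -0.1932, 0.0808]
tool_rot: [-3.128, 0.294, 0.0]
wrist_force: [1.6, -0.4, 3.1]
grip_width: -0.003
finger_force: 1.4
```

jog_arm(motion=[[0,0,0,-0.002,0,0,0],[0,0,0,-0.002,0,0,0],[0,0,0,-0.002,0,0,0],[0,0,0,-0.002,0,0,0],[0,0,0,-0.002,0,0,0],[0,0,0,-0.002,0,0,0],[0,0,0,-0.002,0,0,0],[0,0,0,-0.002,0,0,0],[0,0,0,-0.002,0,0,0],[0,0,0,-0.002,0,0,0],[0,0,0,-0.002,0,0,0],[0,0,0,-0.002,0,0,0]])

```text
time_s: 8.85
ee_pos: [0.4908, -0.1933, 0.1048]
tool_rot: [-3.128, 0.294, 0.0]
wrist_force: [0.1, 0.3, -0.4]
grip_width: -0.001
finger_force: 0.0
```

jog_arm(motion=[[0,0,0,-0.005,0,0,0],[0,0,0,-0.02,0,0,0],[0,0,0,-0.04,0,0,0],[0,0,0,-0.04,0,0,0],[0,0,0,0,0,0,0],[0,0,0,0,0,0,0]])

```text
time_s: 9.6
ee_pos: [0.4906, -0.1933, 0.2095]
tool_rot: [-3.128, 0.294, 0.0]
wrist_force: [0.7, 0.5, -0.6]
grip_width: 0.001
finger_force: 0.0
```

```bash
python3 - <<'E'
from h import *
s=snap('scene');w=snap('wrist');st=env.state()
print(st['time_s'],st['ee_pos'],st['wrist_force'])
for n,q,(x0,y0,x1,y1) in(('roller',s,(228,200,275,240)),('tip',s,(262,245,310,305))):
    h=cv2.cvtColor(q['image'],cv2.COLOR_RGB2HSV);m=((h[...,0]>165)|(h[...,0]<5))&(h[...,1]>90)&(h[...,2]>70)
    M=np.zeros_like(m);M[y0:y1,x0:x1]=m[y0:y1,x0:x1];v,u=np.nonzero(M);p=world(q,u,v);p=p[p[:,2]>.005];print(n,len(p),u.mean(),v.mean(),np.median(p,0).round(4),np.percentile(p,[10,95],0).round(4).tolist())
a=cv2.resize(s['image'][200:300,220:320],(400,400));b=cv2.resize(w['image'][20:270,190:440],(400,400))
cv2.imwrite('pics/c7.png',np.hstack([a,b])[...,::-1])
E
```

```text
9.7 [ 0.49014868 -0.19317763  0.20864365] [ 1.25664648 -0.05843468  0.63229777]
roller 164 248.85849056603774 215.58490566037736 [ 0.4984 -0.2004  0.1142] [[0.49, -0.2141, 0.1078], [0.5033, -0.1786, 0.1192]]
tip 106 277.1698113207547 272.70754716981133 [ 0.5683 -0.2062  0.0281] [[0.5666, -0.2124, 0.0152], [0.5702, -0.1987, 0.0402]]
```

View pics/c7.png

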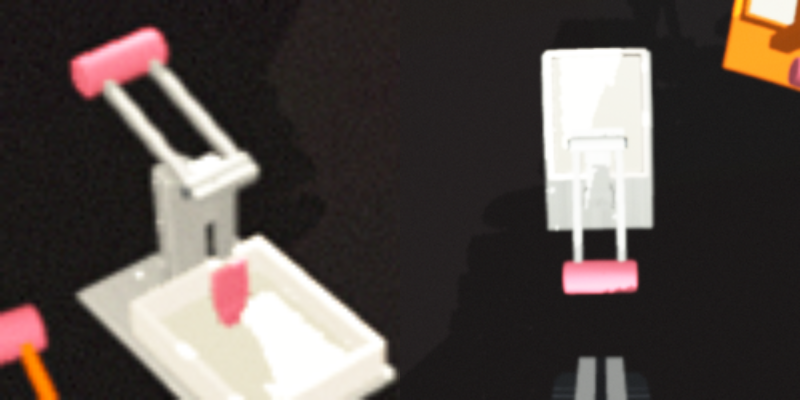

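The roller top is at 0.119, so the clip is fully shut. The tip stands in the tray at crop (230,293), below the jaws and clear of them, and the arm touches nothing.

```bash
python3 -c "
from station import env
print(env.hand_in())"
```

```text
the job is handed in; nothing more can be done
None
```

The rose nail tip is in its stand's tray, standing upright rather than lying flat; the rose clip was let up over about 2.3 s and is fully shut, the teal stand was not touched, and I handed the job in at about 10 s without receiving a verdict.

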